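# Slide a busbar coupon under the spring clip of a resistance jig

## Robot

A 6-joint arm with a two-finger parallel gripper is mounted at the origin on the work surface. World frame = base frame: x ahead of the robot, y to its left, z up, the work surface at z = 0. Lengths are in m, angles in rad, forces in N, time in s.
With the tool pointing down it reaches from about 0.3 to 0.775 m from the base axis. Payload 14.6 kg.
Tool frame: the origin (TCP) lies on the centre line of the jaws, within the pads' length; the fingertips stand ctrl.tcp_to_tips ahead of it and the grasp point (between the pads) lies 2 mm behind it (ctrl.tcp_to_tips is the distance from the TCP to the fingertips, in m); z points along the fingers, y is the line along which they close (so a half turn about z gives the same grasp; the last joint's range is limited). The gripper opens to 94 mm and grips with 3 to 60 N. Pads are 16 mm wide; open, the fingers measure 119 mm over their backs; the gripper's body (75 mm by 177 mm) begins 78 mm behind the grasp point.
Start: joints at [-1.326, 0.3, 1.521, -0, 1.321, -0.067], TCP at [0.169, -0.523, 0.188] pointing down, gripper open.
Joint ranges: [-3.03, 3.03], [-0.79, 2.21], [0.23, 2.52], [-1.04, 4.18], [0, 3.07], [-2.55, 2.55]. Speed limits (rad/s): [2.22, 2.22, 2.57, 3.14, 3.14, 3.14].

## Interface

Orientations are given as [roll, pitch, yaw] about the fixed x, y, z axes, in that order (R = Rz(yaw) Ry(pitch) Rx(roll)).
In Python, from station import telemetry, viewer, hand_in, ctrl gives the robot as it stands.
- The arm moves only by the tool step_arm, never from a script. Its argument "plan" is a list of rows, each an object of numbers: "dx", "dy", "dz": the shift along the tool's x, y, z scaled (see below); "rx", "ry", "rz": the turn, a rotation vector about the tool's x, y, z scaled (see below); "claw": the closure, from 0 (fully open) to 1 (shut). In form: [{"dx": .., "dy": .., "dz": .., "rx": .., "ry": .., "rz": .., "claw": ..}, ...]. A call has 1 to 10 rows; each row shifts and turns the commanded pose from where the row before left it, along the tool's axes as they then stand; what a row does not reach is not made up. The controller multiplies each number of a shift by 0.1 m and each number of a turn by 90 degrees. A row lasts 1/10 s, in which the tool goes at most 50 mm and 8.59 degrees, less where a joint would pass 70% of its speed; a pose out of reach is approached as far as the arm can. A call with a number of a shift or a turn outside -1 to 1 is refused whole. A call with a gripper value outside its range is refused whole. The fingers move at their own pace and stop on an object; "grip_force" is the grip in N (left out, the last holds). Time passes only in rows, so rows that do not move let the fingers close. It gives the time, the measured TCP pose, the force, the opening and the grip force at its end, in the units of the state.
- telemetry.get_obs(): the state, without advancing time (a new reading comes with each control period).
- viewer.camera(name): name is "side" or "top"; returns a dict with "img" (420x560x3 uint8, red, green, blue), "z_map" (420x560 float32, m along the optical axis (not along the pixel's ray), 0 where there is no reading), "fx", "fy", "cx", "cy" (pixels), "R" (3x3) and "t" (3): a world point X has camera coordinates R X + t. Camera axes: x right, y down, z forward; pixel columns grow to the right and rows downward; lengths in m; the calibration is good to about 2 mm. A picture is of the moment at which its call begins.
- hand_in(): hands the job in; it is judged then, once.
Trained networks look in a picture, given as the dict that the camera call returned (one of the last four; its "shot" number tells which), for a name from the list of things; names that differ only in an ending like _2 or _b are one class to them, and where a whole thing is asked for, a point or a joint stands for the part that bears it (a point fixed in the world has none). Each returns a list of dicts, best first, with "score" (0 to 1); they miss things now and then, are a little off and sometimes report something else, mostly with a low value. They report only what shows in the picture. A call takes as long as a camera call. They do not tell look-alikes from the thing itself.
- viewer.recognise(target, picture): "rect" ([left, top, right, bottom] in pixels, round what is visible of it).
The state is a dict: "time_s": time; "qpos": joint angles; "joint_vel": joint speeds; "tau": joint torques, N m; "ee_pos": TCP position; "eef_rot": TCP orientation; "force": force on the tool from outside, world axes, zero at the start; "moment": the same for the moment, N m; "grip_width": finger opening in m; "grip_force": force on a finger pad.
Only numpy, scipy, OpenCV 4.12 (cv2) and the standard library are available. Lean on these libraries where they do the work, as an engineer would, in place of code of your own. Each camera call takes 0.05 s, during which the arm holds its last target. There are 200 camera calls.

## Task

Press the long bar of the jig's spring clip down with one fingertip and keep it down while your other fingertip pushes the copper coupon along its track, under the raised jaw, until it is fully home against the brass end stop. Then let the bar up so that the jaw springs down onto the coupon, and move clear. Do not grip or lift anything, and leave the other things on the bench where they are.

Things in the scene. Friction and masses are not known exactly. Their poses are not given: they have to be found in the camera images.
- jig: Fixed test jig: white bed 250 x 135 x 14 mm (bed y -50 to +85) with a raised aluminium track along its x. Origin on the table under the track's centre line, z up, +x = push direction, +y = press-bar side. Track floor 30 mm above the table, x -120 to +100 mm, between guide strips with inner faces at y -21 and +21 (outer -28, +28), tops 34 mm high.
- stop (a point): Middle of the end stop's face at the track floor (jig x = +90 mm, 30 mm above the table). The stop is a brass block across the track, top 44 mm high, with two 12 mm studs on it.
- hinge (a point): Middle of the clip's hinge line, which runs along jig x at y = +32 mm, 46 mm above the table, between two posts (jig x 32 to 96 mm, tops 54 mm high).
- coupon: Flat copper bar 70 mm (its x, along the track) x 40 x 10 mm thick, 0.2 to 0.33 kg, loose on the track between the guides, top 40 mm above the table. Origin: centre of its underside. Home (front end on the stop) is at jig x = +55 mm; it starts 45 to 80 mm short, its front end short of the jaw, which blocks it until raised. The track behind it (-x) is free for a fingertip.
- clip (a joint): Clip angle, rad: 0 at rest (jaw underside 33 mm above the table, so the coupon runs into its end and cannot lift it); 0.34 with the bar down on its stop (jaw underside 45 mm, 5 mm over the coupon). The jaw clears the coupon above 0.2; released onto it, it rests at about 0.19. About 3 N at mid-width start the bar down, 7 N hold it fully down; it springs back.
- bar_mid (a point): On the top of the clip's press bar, mid-width, jig x = -42.5, y about +63 mm. The bar is a steel strip along the track: jig x -115 to +80, y +47 to +77 mm. At rest it slopes up 0.34 rad away from the track, this point 45 mm above the table; fully down it is level, top 34 mm, so a tip on it is 4 mm over the track floor. Press anywhere along it; a tip can slide along it.
- jaw (a point): Centre of the clip's jaw, a small brass roller 10 mm in diameter and 14 mm long along jig x (x from +58 to +72 mm), on an arm reaching over the track to its centre line.
- spare_bar: Bystander: loose aluminium bar 50 x 30 x 8 mm beside the jig. Origin under its centre.
- weight: Bystander: loose brass weight 32 mm wide, 42 mm tall beside the jig. Origin under its centre.
- screwdriver: Bystander: loose screwdriver 170 mm long lying beside the press bar. Origin near its middle.
- collar: Bystander: loose steel collar 32 mm wide, 14 mm tall, at the near end of the jig. Origin under its centre.
- resistor: Bystander: grey standard resistor, 68 mm wide, 94 mm tall, to the left. Origin under its centre.
- caliper: Bystander: steel caliper 160 mm long lying flat to the right. Origin near its middle.
Things that resemble listed ones, but are neither listed nor needed, are in the scene too. Of the things that look like the coupon, the largest one is meant.

How it is judged:
On the way, in this order (a step that is already met when the one before it is completed fails the run):
1. the bar is pressed down by a fingertip, with the coupon still short of the jaw (value of joint clip above 0.21 rad and contact force between the fingers and clip above 0.5 N and x of coupon in the frame of jig below 0.023 m), for 0.1 s.
2. the coupon has been pushed home under the jaw with the bar still held down (value of joint clip above 0.21 rad and contact force between the fingers and clip above 0.5 N and x of coupon in the frame of jig above 0.052 m), for 0.1 s.
At the end, for the whole second after the job is handed in: The coupon lies flat on the track within 3 mm of the end stop, in line with the track (0.06 rad), at rest, with the released clip's jaw resting on it with more than 1 N (clip angle 0.15 to 0.23 rad) (x of coupon in the frame of jig between 0.052 and 0.058 m and y of coupon in the frame of jig between -0.004 and 0.004 m and z of coupon in the frame of jig between 0.027 and 0.033 m and angle between the x axis of coupon and the x axis of jig, either way round below 0.06 rad and value of joint clip between 0.15 and 0.23 rad and contact force between clip and coupon above 1 N and linear speed of coupon below 0.01 m/s); the robot touches nothing.
It fails at once if the coupon is lifted more than 8 mm off the track or tipped by more than 0.2 rad (z of coupon in the frame of jig above 0.038 m or angle between coupon's own z axis and vertical above 0.2 rad).
It fails at once if another thing on the bench is moved more than 20 mm (distance of any of spare_bar, weight, screwdriver, collar, resistor, caliper from where it was at the start of the episode above 0.02 m).
It also fails if it takes over 38 s, if anything falls off the work surface, if the arm or the gripper's body presses on something with over 40 N, if the wrist force passes 120 N, or if a joint passes its speed limit or range.

## Working session

There is one attempt and no reset: what is moved stays moved. The work goes in short steps, Python scripts to look and compute and a tool call to move; the robot and the scene stay as the last step left them, time stands still between calls to the robot, and variables do not carry over. Pictures are saved under pics/ and viewed, at most 10 in all, crops included, and the job is handed in when it is done.

Besides the shell and the picture viewer there is one more tool, called after "Call:" by a JSON object that holds its "name" and its "arguments". step_arm: Moves the arm, as the interface text tells. Shifts and turns lie within -1 to 1; 1 stands for 0.1 m of shift or 90 degrees of turn. Its arguments: {"type":"object","properties":{"plan":{"type":"array"},"grip_force":{"type":"number"}},"required":["plan"]}

```bash
mkdir -p pics; ls
cat > h.py <<'E'
import numpy as np, cv2
from station import telemetry, viewer, hand_in, ctrl
def world(p,u,v,z=None):
    d=p["z_map"][int(v),int(u)] if z is None else z
    c=np.array([(u-p["cx"])/p["fx"]*d,(v-p["cy"])/p["fy"]*d,d]);return p["R"].T@(c-p["t"])
def cloud(p):
    v,u=np.mgrid[0:420,0:560];d=p["z_map"]
    c=np.stack([(u-p["cx"])/p["fx"]*d,(v-p["cy"])/p["fy"]*d,d],-1)-p["t"]
    return c@p["R"]
def pix(p,X):
    c=p["R"]@np.array(X)+p["t"];return c[0]/c[2]*p["fx"]+p["cx"],c[1]/c[2]*p["fy"]+p["cy"]
E
python3 - <<'E'
from h import *
print(ctrl.tcp_to_tips, telemetry.get_obs())
for n in("top","side"):
    p=viewer.camera(n); cv2.imwrite(f"pics/{n}0.png",p["img"][...,::-1]); np.savez(f"{n}0.npz",**{k:p[k] for k in("img","z_map","fx","fy","cx","cy","R","t")})
    print(n,p["R"].round(3).tolist(),p["t"])
    for t in("jig","coupon","clip","jaw","collar","screwdriver"):
        for r in viewer.recognise(t,p)[:3]: 
            a=r["rect"];print(t,r["score"],np.round(a),world(p,(a[0]+a[2])/2,(a[1]+a[3])/2).round(3))
E
```

```text
pics
0.017 {'time_s': 0.0, 'qpos': array([-1.32558816e+00,  3.00477003e-01,  1.52158568e+00, -2.75817827e-05,
        1.32068750e+00, -6.65942905e-02]), 'joint_vel': array([ 0.00047805,  0.0014507 , -0.00105707, -0.00142086, -0.00038847,
       -0.00019972]), 'tau': array([ 2.26322649e-03, -5.31804550e+01, -3.52736878e+01,  7.08976644e-02,
        2.43814825e-02, -1.01739654e-04]), 'ee_pos': array([ 0.16865024, -0.52320801,  0.18758116]), 'eef_rot': array([-3.14043591e+00, -5.03717393e-05,  3.11809266e-01]), 'force': array([-0.83679001,  0.39723354,  0.76858722]), 'moment': array([ 0.00888668, -0.00615475, -0.04299224]), 'grip_force': 0.0, 'grip_width': 0.09354609970211672}
top [[-0.002, -1.0, -0.012], [-0.996, 0.003, -0.093], [0.093, 0.012, -0.996]] [0.00384396 0.5602022  1.00702148]
jig 0.9 [258. 167. 346. 280.] [ 0.527 -0.049  0.039]
coupon 0.93 [296. 203. 320. 234.] [ 0.539 -0.063  0.039]
coupon 0.83 [374. 185. 397. 198.] [ 0.609 -0.257  0.006]
coupon 0.8 [362. 223. 383. 249.] [ 0.499 -0.224  0.005]
clip 0.79 [262. 185. 300. 272.] [0.515 0.002 0.047]
clip 0.42 [248. 221. 279. 269
[... 277 characters left out ...]
80. 272.] [0.481 0.045 0.019]
side [[0.928, -0.372, 0.008], [-0.22, -0.565, -0.795], [0.301, 0.736, -0.606]] [-0.53092839  0.19390415  1.20313588]
jig 0.6 [218. 211. 310. 276.] [ 0.524 -0.078  0.038]
jig 0.16 [223. 213. 288. 248.] [ 0.522 -0.012  0.037]
coupon 0.78 [255. 231. 280. 247.] [ 0.541 -0.062  0.038]
coupon 0.68 [311. 277. 325. 294.] [ 0.609 -0.254  0.006]
coupon 0.68 [260. 282. 283. 294.] [ 0.49  -0.219  0.009]
clip 0.67 [224. 216. 287. 248.] [ 0.52  -0.019  0.039]
jaw 0.81 [225. 215. 285. 247.] [ 0.519 -0.016  0.04 ]
jaw 0.59 [243. 312. 273. 369.] [ 0.396 -0.366  0.014]
jaw 0.26 [217. 212. 310. 280.] [ 0.518 -0.086  0.039]
screwdriver 0.47 [219. 227. 239. 245.] [0.449 0.018 0.015]
```

View pics/top0.png

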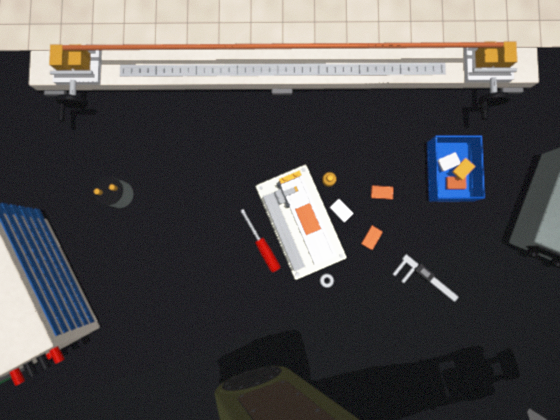

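View pics/side0.png

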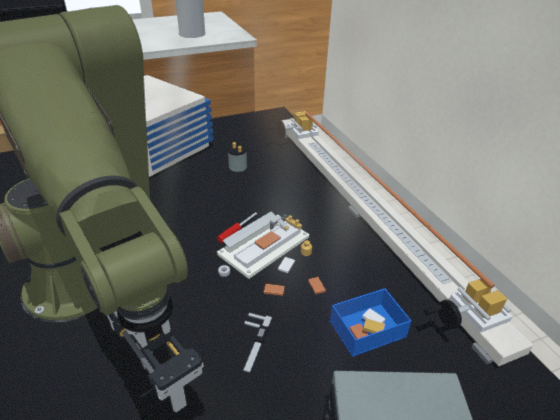

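```bash
cat > fit.py <<'E'
from h import *
out={}
for n in("top","side"):
    p=dict(np.load(f"{n}0.npz")); W=cloud(p); im=p["img"].astype(int)
    x,y,z=np.moveaxis(W,-1,0)
    hsv=cv2.cvtColor(p["img"],cv2.COLOR_RGB2HSV)
    m=(z>.009)&(z<.07)&(abs(x-.527)<.18)&(abs(y+.049)<.15)&(hsv[...,2]>60)
    k,l,s,c=cv2.connectedComponentsWithStats(m.astype(np.uint8),connectivity=4)
    i=1+np.argmax(s[1:,4]); P=W[l==i]
    r=cv2.minAreaRect((P[:,:2]*1000).astype(np.float32)); print(n,"jig",r,len(P))
    o=(l==i)&(hsv[...,0]<14)&(hsv[...,1]>130)&(z>.03)
    k,l2,s,c=cv2.connectedComponentsWithStats(o.astype(np.uint8));j=1+np.argmax(s[1:,4]);Q=W[l2==j]
    print("coupon",cv2.minAreaRect((Q[:,:2]*1000).astype(np.float32)),np.median(Q[:,2]),len(Q),c[j])
    (cx,cy),(w,h),a=r
    yaw=np.radians(a) if w>h else np.radians(a-90)
    if np.cos(yaw)<0: yaw+=np.pi
    R=np.array([[np.cos(yaw),-np.sin(yaw)],[np.sin(yaw),np.cos(yaw)]])
    O=np.array([cx,cy])/1000-R@[0,.0175]
    print("yaw",yaw,"O",O,"coupon jig",R.T@(np.median(Q[:,:2],0)-O))
    out[n]=(O,yaw)
p=dict(np.load("top0.npz"));S=5;x0,y0=235,155
cr=cv2.resize(p["img"][155:290,235:365],None,fx=S,fy=S,interpolation=cv2.INTER_CUBIC)[...,::-1].copy()
O,yaw=out["top"];c,s=np.cos(yaw),np.sin(yaw)
def dr(pts,z,col):
    q=[pix(p,[O[0]+c*a-s*b,O[1]+s*a+c*b,z]) for a,b in pts]
    q=np.array([[(u-x0+.5)*S,(v-y0+.5)*S] for u,v in q],np.int32);cv2.polylines(cr,[q],True,col,1)
dr([(-.125,-.05),(.125,-.05),(.125,.085),(-.125,.085)],.014,(0,255,0))
dr([(-.12,-.028),(.10,-.028),(.10,.028),(-.12,.028)],.034,(255,0,0))
dr([(-.115,.047),(.08,.047),(.08,.077),(-.115,.077)],.045,(255,0,255))
cv2.imwrite("pics/crop1.png",cr[:600])
E
python3 fit.py
```

```text
top jig ((534.9940185546875, -46.46083068847656), (250.2932891845703, 135.108642578125), 22.922277450561523) 5549
coupon ((539.1182861328125, -62.4249267578125), (64.78709411621094, 35.97218322753906), 21.879901885986328) 0.03941989180351709 401 [307.52369077 218.65586035]
yaw 0.40006921356795033 O [ 0.54180996 -0.06257893] coupon jig [-0.00361377  0.00074093]
side jig ((522.558349609375, -23.410873413085938), (250.60116577148438, 192.55499267578125), 23.657407760620117) 3344Traceback (most recent call last):
  File "fit.py", line 12, in <module>
    k,l2,s,c=cv2.connectedComponentsWithStats(o.astype(np.uint8));j=1+np.argmax(s[1:,4]);Q=W[l2==j]
                                                                      ~~~~~~~~~^^^^^^^^^
    return _wrapfunc(a, 'argmax', axis=axis, out=out, **kwds)
    return bound(*args, **kwds)
ValueError: attempt to get argmax of an empty sequence
```

```bash
sed -i 's/("top","side")/("top",)/' fit.py; python3 fit.py
```

```text
top jig ((534.9940185546875, -46.46083068847656), (250.2932891845703, 135.108642578125), 22.922277450561523) 5549
coupon ((539.1182861328125, -62.4249267578125), (64.78709411621094, 35.97218322753906), 21.879901885986328) 0.03941989180351709 401 [307.52369077 218.65586035]
yaw 0.40006921356795033 O [ 0.54180996 -0.06257893] coupon jig [-0.00361377  0.00074093]
```

View pics/crop1.png

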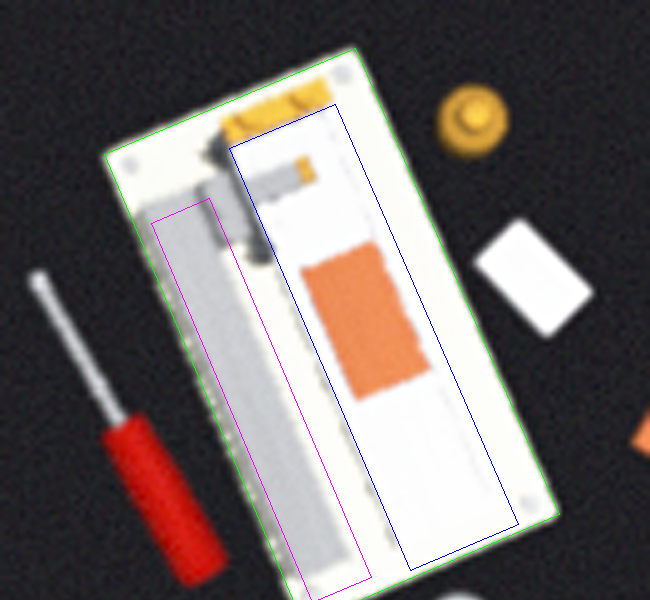

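Run:
```python
from h import *
p=dict(np.load("top0.npz"));W=cloud(p);hsv=cv2.cvtColor(p["img"],cv2.COLOR_RGB2HSV)
O=np.array([.5418,-.0626]);y=.4;R=np.array([[np.cos(y),-np.sin(y)],[np.sin(y),np.cos(y)]])
J=((W[...,:2]-O)@R)*1000;z=W[...,2]*1000;x,yy=J[...,0],J[...,1]
def ext(n,m):
    a=x[m];b=yy[m];print(n,m.sum(),np.percentile(a,[0,2,98,100]).round(1),np.percentile(b,[0,2,98,100]).round(1),np.median(z[m]).round(1))
box=(abs(x)<135)
ext("bar",box&(yy>50)&(yy<83)&(z>36))
ext("track",box&(abs(yy)<35)&(z>26))
br=box&(abs(yy)<35)&(hsv[...,0]>14)&(hsv[...,0]<30)&(hsv[...,1]>130)
ext("stop",br&(x>85)); ext("jaw",br&(x<85))
ext("coupon",box&(abs(yy)<25)&(hsv[...,0]<14)&(hsv[...,1]>130))
for yc in(62,):
  for xc in range(-130,110,20):
    m=(abs(x-xc)<5)&(yy>45)&(yy<90);o=np.argsort(yy[m]);print(xc,[(int(a),int(b)) for a,b in zip(yy[m][o],z[m][o])][::4])
for xc in range(-136,140,6):
    m=(abs(x-xc)<3)&(abs(yy)<15);print(xc,np.median(z[m]).round(1),end="; ")
# screwdriver, collar in jig coords
m=(z>4)&(z<40)&(hsv[...,1]>150)&(yy>85)&(yy<160)&(abs(x)<150);ext("screw handle",m)
m=(z>5)&(x<-126)&(x>-180)&(abs(yy)<60);ext("collar",m)
```

```text
bar 1958 [-105.2  -97.4   81.6   89.8] [50.3 51.7 79.2 79.9] 50.4
track 2226 [-110.  -105.3  108.3  113.4] [-28.  -26.7  31.2  35. ] 33.2
stop 100 [100.5 101.  111.8 112.5] [-24.7 -23.3  25.3  27.8] 44.4
jaw 7 [70.2 70.4 78.7 79. ] [-2.6 -2.6  0.6  0.8] 42.9
coupon 401 [-34.8 -33.5  28.5  29.9] [-17.3 -16.   18.3  19.2] 39.4
-130 [(45, -2), (47, 0), (49, 0), (51, -1), (54, 0), (57, -4), (59, -3), (62, 0), (65, 0), (68, -1), (70, -1), (72, -2), (75, -2), (78, -3), (81, 0), (83, 1), (86, 0), (88, 1)]
-110 [(45, 13), (47, 16), (50, 13), (52, 11), (55, 8), (57, 8), (60, 10), (64, 14), (66, 10), (69, 12), (71, 12), (74, 14), (77, 17), (80, 19), (82, 11), (85, -2), (87, -1)]
-90 [(45, 14), (47, 14), (50, 40), (52, 39), (54, 42), (57, 40), (59, 46), (61, 42), (64, 43), (65, 43), (68, 48), (70, 50), (72, 48), (74, 48), (76, 47), (78, 51), (80, 13), (83, 10), (85, -4), (88, 0)]
-70 [(45, 13), (47, 11), (50, 34), (53, 38), (55, 45), (57, 43), (59, 39), (61, 41), (64, 44), (66, 45), (69, 46), (71, 45), (73, 45), (75, 47), (77, 47), (79, 44), (82, 17), (84, 10), (87, -1), (89, 0)]
-50 [(45, 13),
[... 4235 characters left out ...]
54), (50, 15), (54, 40), (57, 40), (61, 15), (67, 47), (71, 48), (75, 47), (80, 17), (83, 13), (86, 0), (88, 0)]
-136 -0.8; -130 -0.8; -124 11.7; -118 14.1; -112 13.1; -106 29.8; -100 29.4; -94 29.6; -88 30.2; -82 30.0; -76 29.4; -70 29.2; -64 29.6; -58 29.9; -52 30.1; -46 29.0; -40 30.5; -34 39.4; -28 39.3; -22 39.4; -16 40.7; -10 39.9; -4 39.2; 2 39.1; 8 39.2; 14 39.3; 20 39.8; 26 40.0; 32 38.1; 38 29.1; 44 29.5; 50 29.4; 56 28.9; 62 29.2; 68 30.9; 74 42.8; 80 42.4; 86 29.9; 92 29.8; 98 30.9; 104 45.2; 110 44.9; 116 28.3; 122 13.3; 128 0.5; 134 -1.3; screw handle 352 [-86.1 -83.8  -4.4  -1.5] [106.6 109.2 136.7 139.1] 22.8
collar 103 [-171.3 -170.4 -142.4 -141.2] [ 1.   2.  30.2 54.6] 13.7
```

Candidates for the coupon: orange plates at (308,218) on the track, (382,192), (372,237), and one in the blue box at (456,183). The one at (308,218) is meant: it is the largest, it lies on the track, and the crop shows it about 70 x 40 mm with its top at 40 mm. The stop, bar and track ends all put the jig origin 10 mm further along x than the bed centre.

Call:
{"name": "step_arm", "arguments": {"plan": [{"rz": -0.056, "claw": 0.47}, {"dx": 0.4, "dy": -0.27, "claw": 0.47}, {"dx": 0.4, "dy": -0.27, "claw": 0.47}, {"dx": 0.4, "dy": -0.27, "claw": 0.47}, {"dx": 0.4, "dy": -0.27, "claw": 0.47}, {"dx": 0.4, "dy": -0.27, "claw": 0.47}, {"dx": 0.4, "dy": -0.27, "claw": 0.47}, {"dx": 0.4, "dy": -0.27, "claw": 0.47}, {"dx": 0.4, "dy": -0.27, "claw": 0.47}, {"claw": 0.47}]}}

```text
$.plan[0]: bad value
```

Call:
{"name": "step_arm", "arguments": {"plan": [{"dx": 0, "dy": 0, "dz": 0, "rx": 0, "ry": 0, "rz": -0.056, "claw": 0.47}, {"dx": 0.4, "dy": -0.27, "dz": 0, "rx": 0, "ry": 0, "rz": 0, "claw": 0.47}, {"dx": 0.4, "dy": -0.27, "dz": 0, "rx": 0, "ry": 0, "rz": 0, "claw": 0.47}, {"dx": 0.4, "dy": -0.27, "dz": 0, "rx": 0, "ry": 0, "rz": 0, "claw": 0.47}, {"dx": 0.4, "dy": -0.27, "dz": 0, "rx": 0, "ry": 0, "rz": 0, "claw": 0.47}, {"dx": 0.4, "dy": -0.27, "dz": 0, "rx": 0, "ry": 0, "rz": 0, "claw": 0.47}, {"dx": 0.4, "dy": -0.27, "dz": 0, "rx": 0, "ry": 0, "rz": 0, "claw": 0.47}, {"dx": 0.4, "dy": -0.27, "dz": 0, "rx": 0, "ry": 0, "rz": 0, "claw": 0.47}, {"dx": 0.4, "dy": -0.27, "dz": 0, "rx": 0, "ry": 0, "rz": 0, "claw": 0.47}, {"dx": 0, "dy": 0, "dz": 0, "rx": 0, "ry": 0, "rz": 0, "claw": 0.47}]}}

```text
time_s: 1.7
ee_pos: [0.3815, -0.1961, 0.1884]
eef_rot: [3.142, -0.001, 0.406]
force: [0.6, -0.4, 0.5]
grip_width: 0.0497
grip_force: 0.0
```

Call:
{"name": "step_arm", "arguments": {"plan": [{"dx": 0.336, "dy": -0.231, "dz": 0, "rx": 0, "ry": 0, "rz": 0.004, "claw": 0.47}, {"dx": 0.336, "dy": -0.231, "dz": 0, "rx": 0, "ry": 0, "rz": 0, "claw": 0.47}, {"dx": 0.336, "dy": -0.231, "dz": 0, "rx": 0, "ry": 0, "rz": 0, "claw": 0.47}, {"dx": 0.336, "dy": -0.231, "dz": 0, "rx": 0, "ry": 0, "rz": 0, "claw": 0.47}, {"dx": 0, "dy": 0, "dz": 0.36, "rx": 0, "ry": 0, "rz": 0, "claw": 0.47}, {"dx": 0, "dy": 0, "dz": 0.36, "rx": 0, "ry": 0, "rz": 0, "claw": 0.47}, {"dx": 0, "dy": 0, "dz": 0.36, "rx": 0, "ry": 0, "rz": 0, "claw": 0.47}, {"dx": 0, "dy": 0, "dz": 0, "rx": 0, "ry": 0, "rz": 0, "claw": 0.47}, {"dx": 0, "dy": 0, "dz": 0, "rx": 0, "ry": 0, "rz": 0, "claw": 0.47}]}}

```text
time_s: 2.6
ee_pos: [0.4681, -0.0634, 0.081]
eef_rot: [-3.142, 0.0, 0.393]
force: [0.4, 0.4, 1.3]
grip_width: 0.0499
grip_force: 0.0
```

Run:
```python
from h import *
p=viewer.camera("side");cv2.imwrite("pics/s1.png",cv2.resize(p["img"][180:300,170:330],None,fx=5,fy=5,interpolation=cv2.INTER_CUBIC)[...,::-1])
s=telemetry.get_obs();O=np.array([.5506,-.0578]);y=.4;R=np.array([[np.cos(y),-np.sin(y)],[np.sin(y),np.cos(y)]])
print(R.T@(s["ee_pos"][:2]-O),s["ee_pos"],s["eef_rot"],s["force"])
```

```text
[-0.07764106  0.02664616] [ 0.46871134 -0.06349211  0.08184067] [ 3.14052420e+00 -1.47938121e-03  3.93054936e-01] [ 0.34732014 -0.11130676  0.32026439]
```

View pics/s1.png

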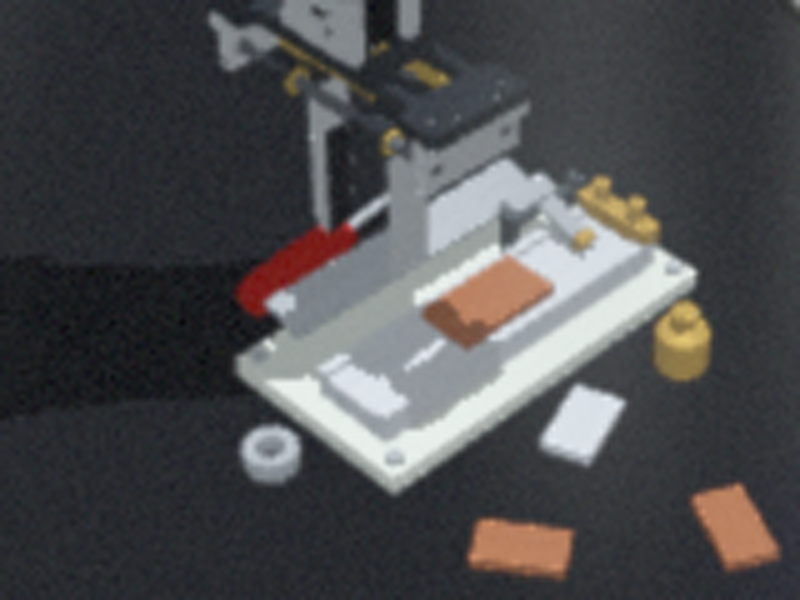

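The picture shows the push finger at (405,275), behind the coupon's rear end at (430,310), and the other finger over the bar. The tool sits 4 mm short in y, so I'll correct that and press.

Call:
{"name": "step_arm", "arguments": {"plan": [{"dx": 0, "dy": -0.043, "dz": 0, "rx": 0, "ry": 0, "rz": -0.004, "claw": 0.47}, {"dx": 0, "dy": 0, "dz": 0, "rx": 0, "ry": 0, "rz": 0, "claw": 0.47}, {"dx": 0, "dy": 0, "dz": 0.08, "rx": 0, "ry": 0, "rz": 0, "claw": 0.47}, {"dx": 0, "dy": 0, "dz": 0.08, "rx": 0, "ry": 0, "rz": 0, "claw": 0.47}, {"dx": 0, "dy": 0, "dz": 0.05, "rx": 0, "ry": 0, "rz": 0, "claw": 0.47}, {"dx": 0, "dy": 0, "dz": 0.03, "rx": 0, "ry": 0, "rz": 0, "claw": 0.47}, {"dx": 0, "dy": 0, "dz": 0, "rx": 0, "ry": 0, "rz": 0, "claw": 0.47}, {"dx": 0, "dy": 0, "dz": 0, "rx": 0, "ry": 0, "rz": 0, "claw": 0.47}]}}

```text
time_s: 3.45
ee_pos: [0.4663, -0.059, 0.0562]
eef_rot: [-3.142, 0.0, 0.4]
force: [-0.7, 0.7, 0.5]
grip_width: 0.0498
grip_force: 0.0
```

```bash
cat > st.py <<'E'
from h import *
s=telemetry.get_obs();O=np.array([.5506,-.0578]);y=.4;R=np.array([[np.cos(y),-np.sin(y)],[np.sin(y),np.cos(y)]])
print("jig",(R.T@(s["ee_pos"][:2]-O)).round(4),"tip z",s["ee_pos"][2]-.017,s["eef_rot"],"F",R.T@s["force"][:2],s["force"][2],s["moment"],s["time_s"])
E
python3 st.py
```

```text
jig [-0.0781  0.0317] tip z 0.039162361111217785 [-3.14154172e+00  5.61060114e-05  3.99745782e-01] F [-0.40458995  0.89989811] 0.47146981566573715 [-0.01440747 -0.04944857 -0.0269886 ] 3.45
```

```bash
python3 - <<'E'
from h import *
p=viewer.camera("side");cv2.imwrite("pics/s2.png",cv2.resize(p["img"][195:285,195:315],None,fx=6,fy=6,interpolation=cv2.INTER_CUBIC)[...,::-1])
E
python3 st.py
```

```text
jig [-0.078   0.0317] tip z 0.03930290916612437 [ 3.14145515e+00 -1.86805196e-04  3.99781553e-01] F [-0.69732446 -0.26224341] -0.16719580234172066 [ 0.03514192  0.03269906 -0.03270989] 3.5
```

View pics/s2.png

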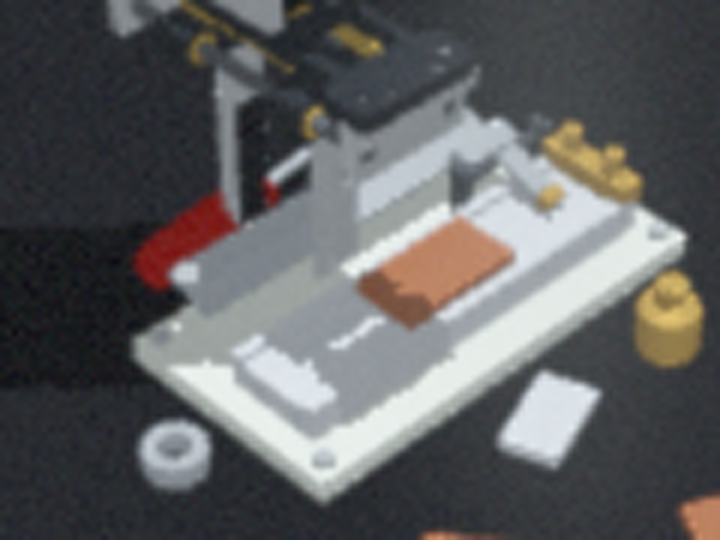

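Run:
```python
from h import *
p=viewer.camera("side");W=cloud(p)
O=np.array([.5506,-.0578]);y=.4;R=np.array([[np.cos(y),-np.sin(y)],[np.sin(y),np.cos(y)]])
J=((W[...,:2]-O)@R)*1000;z=W[...,2]*1000;x,yy=J[...,0],J[...,1]
for lo,hi in((36,44),(44,52),(52,60),(60,70),(70,90)):
    m=(abs(x+78)<14)&(z>lo)&(z<hi)&(abs(yy)<120)
    o=np.argsort(yy[m]);print(lo,hi,[(int(a),int(b)) for a,b in zip(yy[m][o],x[m][o])])
for a,b in((-78,0),(-78,62),(-78,90)):
    X=O+R@[a/1e3,b/1e3];print(a,b,(np.array(pix(p,[*X,.039]))-[195,195])*6)
```

```text
36 44 [(-33, -65), (-28, -76), (-27, -71), (-25, -84), (21, -90), (24, -88), (24, -65), (24, -72), (47, -82), (49, -69), (49, -91), (50, -87), (50, -83), (50, -71), (51, -75), (51, -79), (51, -82), (52, -89), (52, -74), (52, -77), (52, -70), (54, -72), (54, -87), (55, -64), (55, -83), (55, -79), (56, -82), (56, -89), (56, -74), (57, -77), (57, -69), (58, -72), (59, -91), (60, -67), (61, -81), (63, -83), (64, -75), (65, -66), (68, -90), (69, -78), (69, -85)]
44 52 [(46, -68), (51, -67), (53, -69), (54, -91), (56, -85), (57, -89), (57, -81), (58, -72), (59, -90), (59, -75), (61, -73), (61, -81), (62, -65), (62, -91), (63, -91), (63, -71), (64, -75), (64, -86), (64, -82), (65, -73), (66, -77), (66, -91), (66, -68), (67, -72), (67, -64), (67, -83), (67, -75), (68, -83), (68, -71), (69, -82), (69, -74), (70, -89), (70, -77), (71, -84), (71, -76), (71, -64), (72, -64), (73, -70), (73, -78), (74, -81), (74, -70), (74, -89), (75, -73), (75, -80), (75, -76), (75, -64), (76, -87), (76, -84), (76, -83), (77, -90), (77, -90), (78, -70)]
52 60 [(74, -66)]
60 70 []
70 90 [(-8, -71), (-6, -81), (-6, -73), (-6, -76), (-5, -80), (-5, -76), (-5, -83), (-4, -68), (-4, -86), (-3, -85), (-3, -82), (-3, -78), (-2, -85), (0, -85), (1, -88), (1, -84), (2, -87), (3, -87), (4, -86), (53, -75), (53, -83), (54, -82), (54, -85), (54, -70), (55, -73), (55, -85), (55, -69), (55, -84), (55, -69), (56, -73), (56, -76), (56, -80), (56, -79), (56, -76), (57, -83), (57, -86), (57, -83), (57, -72), (57, -86), (58, -67), (58, -79), (58, -75), (59, -85), (59, -85), (61, -84), (62, -85), (63, -85), (63, -85), (64, -84), (66, -86), (66, -86)]
-78 0 [332.81731527 328.32822142]
-78 62 [245.3515639  266.28638102]
-78 90 [207.37474951 239.34839192]
```

The depth picture puts both fingers at the right x and y (y about -2 and 60 mm), but their ends look to be at about 70 mm, not the 39 mm I worked out. I'll measure the tip height.

Run:
```python
from h import *
O=np.array([.5506,-.0578]);y=.4;R=np.array([[np.cos(y),-np.sin(y)],[np.sin(y),np.cos(y)]])
p=viewer.camera("side")
W=cloud(p);J=((W[...,:2]-O)@R)*1000;z=W[...,2]*1000
m=(abs(J[...,0]+78)<13)&(z>58)&(z<100)
for lo,hi in((-14,10),(48,75)):
    print(np.sort(z[m&(J[...,1]>lo)&(J[...,1]<hi)])[:12].round(0))
s=telemetry.get_obs();print(s["qpos"],s["ee_pos"],ctrl.tcp_to_tips,[a for a in dir(ctrl) if a[0]!="_"])
```

```text
[74. 78. 78. 80. 82. 84. 84. 86. 86. 86. 86. 87.]
[73. 74. 75. 75. 78. 78. 78. 78. 78. 79. 80. 80.]
[-2.03783507e-01  2.87098689e-01  1.87593152e+00  1.60756488e-06
  9.78131533e-01  9.67241165e-01] [ 0.46641157 -0.05901118  0.05636615] 0.017 ['MotionError', 'tcp_to_tips']
```

The tips measure about 72 mm with the TCP reading at 56 mm, and there is no force on the bar, so I can't trust the stated offset. I'll go down in small steps and use the contact force instead.

Call:
{"name": "step_arm", "arguments": {"plan": [{"dx": 0, "dy": 0, "dz": 0.08, "rx": 0, "ry": 0, "rz": 0, "claw": 0.47}, {"dx": 0, "dy": 0, "dz": 0.08, "rx": 0, "ry": 0, "rz": 0, "claw": 0.47}, {"dx": 0, "dy": 0, "dz": 0, "rx": 0, "ry": 0, "rz": 0, "claw": 0.47}, {"dx": 0, "dy": 0, "dz": 0, "rx": 0, "ry": 0, "rz": 0, "claw": 0.47}]}}

```text
time_s: 4.0
ee_pos: [0.4661, -0.0589, 0.0398]
eef_rot: [-3.141, 0.001, 0.4]
force: [-0.3, 0.6, -0.4]
grip_width: 0.0499
grip_force: 0.0
```

Call:
{"name": "step_arm", "arguments": {"plan": [{"dx": 0, "dy": 0, "dz": 0.06, "rx": 0, "ry": 0, "rz": 0, "claw": 0.47}, {"dx": 0, "dy": 0, "dz": 0.04, "rx": 0, "ry": 0, "rz": 0, "claw": 0.47}, {"dx": 0, "dy": 0, "dz": 0.02, "rx": 0, "ry": 0, "rz": 0, "claw": 0.47}, {"dx": 0, "dy": 0, "dz": 0, "rx": 0, "ry": 0, "rz": 0, "claw": 0.47}, {"dx": 0, "dy": 0, "dz": 0, "rx": 0, "ry": 0, "rz": 0, "claw": 0.47}]}}

```text
time_s: 4.5
ee_pos: [0.4663, -0.059, 0.0282]
eef_rot: [-3.142, -0.0, 0.4]
force: [0.1, -0.2, -0.4]
grip_width: 0.0497
grip_force: 0.0
```

```bash
python3 st.py
```

```text
jig [-0.0781  0.0318] tip z 0.011174683896869979 [-3.14156712e+00 -2.94490323e-05  3.99768610e-01] F [ 0.02189263 -0.26789733] -0.35824415004188065 [ 0.06835081 -0.07266571 -0.01254043] 4.5
```

Run:
```python
from h import *
p=viewer.camera("side");cv2.imwrite("pics/s3.png",cv2.resize(p["img"][195:285,195:315],None,fx=6,fy=6,interpolation=cv2.INTER_CUBIC)[...,::-1])
O=np.array([.5506,-.0578]);y=.4;R=np.array([[np.cos(y),-np.sin(y)],[np.sin(y),np.cos(y)]])
W=cloud(p);J=((W[...,:2]-O)@R)*1000;z=W[...,2]*1000
m=(abs(J[...,0]+78)<13)&(z>36)&(z<100)
for lo,hi in((-14,10),):
    print(np.sort(z[m&(J[...,1]>lo)&(J[...,1]<hi)])[:12].round(0))
```

```text
[49. 50. 52. 53. 53. 56. 56. 56. 56. 57. 58. 59.]
```

View pics/s3.png

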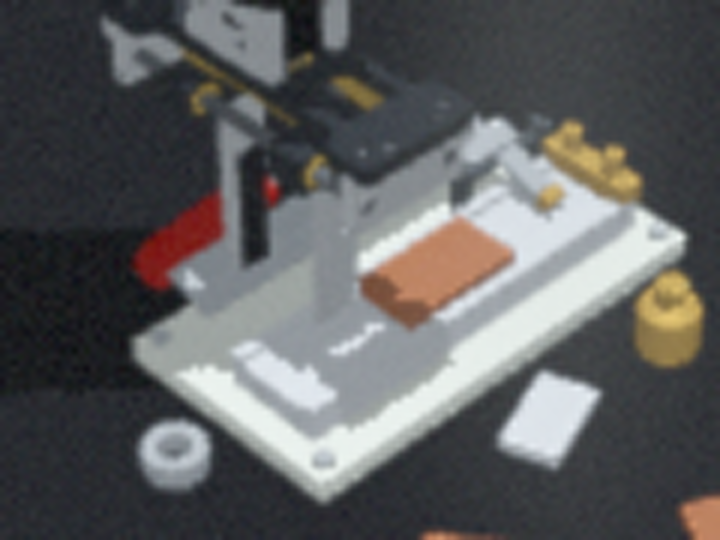

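The right finger's tip is at (335,318) and the left one at (243,268), just over the bar, so both stand at about 47 mm. The tips are therefore about 18 mm above the reported TCP. I'll press on and watch the force.

Call:
{"name": "step_arm", "arguments": {"plan": [{"dx": 0, "dy": 0, "dz": 0.03, "rx": 0, "ry": 0, "rz": 0, "claw": 0.47}, {"dx": 0, "dy": 0, "dz": 0.03, "rx": 0, "ry": 0, "rz": 0, "claw": 0.47}, {"dx": 0, "dy": 0, "dz": 0, "rx": 0, "ry": 0, "rz": 0, "claw": 0.47}, {"dx": 0, "dy": 0, "dz": 0, "rx": 0, "ry": 0, "rz": 0, "claw": 0.47}]}}

```text
time_s: 4.95
ee_pos: [0.4667, -0.0593, 0.0224]
eef_rot: [3.141, -0.001, 0.4]
force: [1.9, -4.3, 4.5]
grip_width: 0.0499
grip_force: 2.9
```

```bash
python3 st.py
```

```text
jig [-0.0779  0.0313] tip z 0.005427569635379423 [ 3.14075782e+00 -7.20633180e-04  3.99685435e-01] F [ 0.09868251 -4.70982973] 4.456263649682247 [-0.75654894 -0.37263788 -0.00142904] 4.95
```

Call:
{"name": "step_arm", "arguments": {"plan": [{"dx": 0, "dy": 0, "dz": 0.02, "rx": 0, "ry": 0, "rz": 0, "claw": 0.47}, {"dx": 0, "dy": 0, "dz": 0.02, "rx": 0, "ry": 0, "rz": 0, "claw": 0.47}, {"dx": 0, "dy": 0, "dz": 0, "rx": 0, "ry": 0, "rz": 0, "claw": 0.47}, {"dx": 0, "dy": 0, "dz": 0, "rx": 0, "ry": 0, "rz": 0, "claw": 0.47}]}}

```text
time_s: 5.35
ee_pos: [0.467, -0.0596, 0.0188]
eef_rot: [3.14, -0.001, 0.4]
force: [1.9, -7.8, 9.0]
grip_width: 0.0501
grip_force: 4.5
```

```bash
python3 st.py
```

```text
jig [-0.0777  0.0309] tip z 0.0018435162667126623 [ 3.13990642e+00 -1.35328534e-03  3.99787820e-01] F [-1.25792631 -7.96134424] 8.973536515627162 [-1.13412578 -0.23146489  0.03936863] 5.35
```

```bash
cat > ms.py <<'E'
from h import *
import sys
O=np.array([.5506,-.0578]);y=.4;R=np.array([[np.cos(y),-np.sin(y)],[np.sin(y),np.cos(y)]])
p=viewer.camera("side");W=cloud(p);J=((W[...,:2]-O)@R)*1000;z=W[...,2]*1000;x,yy=J[...,0],J[...,1]
cv2.imwrite(sys.argv[1],cv2.resize(p["img"][195:285,195:315],None,fx=6,fy=6,interpolation=cv2.INTER_CUBIC)[...,::-1])
m=(x>-55+float(sys.argv[2]))&(x<40+float(sys.argv[2]))&(yy>49)&(yy<76)&(z>25)&(z<60)
A=np.c_[yy[m]-62,np.ones(m.sum())];k=np.linalg.lstsq(A,z[m],rcond=None)[0];print("bar slope",k,"clip~",.34-np.arctan(k[0]),m.sum())
m=(x>60)&(x<70)&(abs(yy-4)<12)&(z>35);print("jaw arm z",np.percentile(z[m],[50,90]))
h=cv2.cvtColor(p["img"],cv2.COLOR_RGB2HSV);m=(h[...,0]<14)&(h[...,1]>110)&(abs(yy)<25)&(z>36)&(z<45)&(abs(x)<110);print("coupon x",np.percentile(x[m],[1,99]),m.sum())
m=(abs(x-float(sys.argv[2])+78)<13)&(abs(yy+2)<12)&(z>37)&(z<100);print("tip z",np.sort(z[m])[:6])
E
python3 ms.py pics/s4.png 0; python3 st.py
```

```text
bar slope [ 0.10662871 35.97707511] clip~ 0.2337726674605976 35
jaw arm z [51.00694211 53.41011022]
coupon x [-47.50501674  15.75020452] 185
tip z [37.79765778 40.43038372 44.68378303 45.28273591 46.14024718 46.97096643]
jig [-0.0777  0.0309] tip z 0.00184065626201272 [ 3.13989910e+00 -1.34241923e-03  3.99771189e-01] F [-1.47003153 -7.330124  ] 8.16375646483723 [-1.2149008  -0.19325646  0.00845066] 5.4
```

View pics/s4.png

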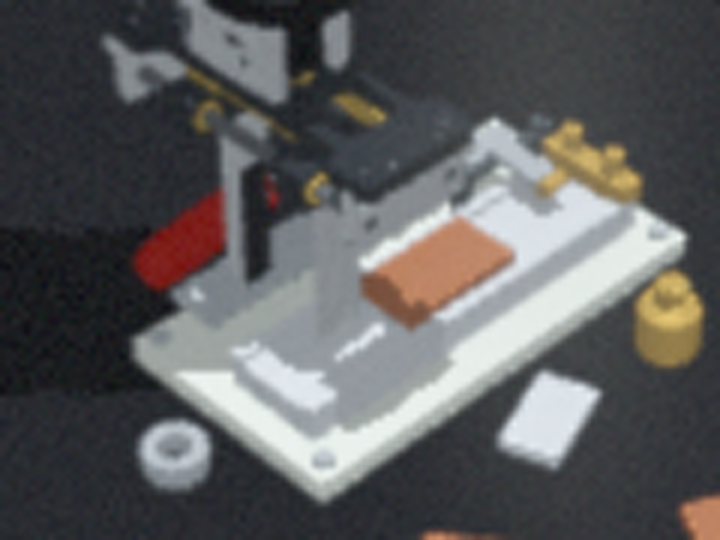

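The jaw is up at (550,180), the bar is nearly level with a clip angle of about 0.24, and the coupon has not moved. I'll press a little deeper and then start the push.

Call:
{"name": "step_arm", "arguments": {"plan": [{"dx": 0, "dy": 0, "dz": 0.02, "rx": 0, "ry": 0, "rz": 0, "claw": 0.47}, {"dx": 0, "dy": 0, "dz": 0, "rx": 0, "ry": 0, "rz": 0, "claw": 0.47}, {"dx": 0.05, "dy": 0, "dz": 0, "rx": 0, "ry": 0, "rz": 0, "claw": 0.47}, {"dx": 0.05, "dy": 0, "dz": 0, "rx": 0, "ry": 0, "rz": 0, "claw": 0.47}, {"dx": 0.05, "dy": 0, "dz": 0, "rx": 0, "ry": 0, "rz": 0, "claw": 0.47}, {"dx": 0.05, "dy": 0, "dz": 0, "rx": 0, "ry": 0, "rz": 0, "claw": 0.47}, {"dx": 0.05, "dy": 0, "dz": 0, "rx": 0, "ry": 0, "rz": 0, "claw": 0.47}, {"dx": 0.05, "dy": 0, "dz": 0, "rx": 0, "ry": 0, "rz": 0, "claw": 0.47}, {"dx": 0, "dy": 0, "dz": 0, "rx": 0, "ry": 0, "rz": 0, "claw": 0.47}]}}

```text
time_s: 6.3
ee_pos: [0.4931, -0.0473, 0.0165]
eef_rot: [-3.141, 0.002, 0.4]
force: [-7.5, -2.7, 16.5]
grip_width: 0.0499
grip_force: 8.1
```

```bash
python3 st.py; python3 ms.py pics/s5.png 25
```

```text
jig [-0.0488  0.032 ] tip z -0.0004849935443794612 [-3.14068589e+00  2.37331896e-03  4.00281566e-01] F [-8.00933641  0.40692507] 16.46809610212473 [-0.22719893  1.79220918  0.20307556] 6.3
bar slope [-1.45032986e-02  3.41246564e+01] clip~ 0.35450228177891535 49
jaw arm z [53.04170811 55.039162  ]
coupon x [-38.10135153  24.15001803] 118
tip z [39.31683398 40.46640113 41.94274035 41.96013824 42.81086852 43.63173069]
```

Call:
{"name": "step_arm", "arguments": {"plan": [{"dx": 0.05, "dy": 0, "dz": -0.006, "rx": 0, "ry": 0, "rz": 0, "claw": 0.47}, {"dx": 0.05, "dy": 0, "dz": 0, "rx": 0, "ry": 0, "rz": 0, "claw": 0.47}, {"dx": 0.05, "dy": 0, "dz": 0, "rx": 0, "ry": 0, "rz": 0, "claw": 0.47}, {"dx": 0.05, "dy": 0, "dz": 0, "rx": 0, "ry": 0, "rz": 0, "claw": 0.47}, {"dx": 0.05, "dy": 0, "dz": 0, "rx": 0, "ry": 0, "rz": 0, "claw": 0.47}, {"dx": 0.05, "dy": 0, "dz": 0, "rx": 0, "ry": 0, "rz": 0, "claw": 0.47}, {"dx": 0.05, "dy": 0, "dz": 0, "rx": 0, "ry": 0, "rz": 0, "claw": 0.47}, {"dx": 0, "dy": 0, "dz": 0, "rx": 0, "ry": 0, "rz": 0, "claw": 0.47}]}}

```text
time_s: 7.15
ee_pos: [0.5257, -0.0335, 0.0168]
eef_rot: [-3.141, 0.002, 0.4]
force: [-2.4, -1.2, 9.3]
grip_width: 0.0499
grip_force: 4.3
```

```bash
python3 st.py; python3 ms.py pics/s6.png 60
```

```text
jig [-0.0135  0.0321] tip z -0.00021757093004614453 [-3.14068353e+00  1.60129325e-03  3.99992559e-01] F [-2.64743662 -0.17387967] 9.251888851192652 [-0.06903301  0.7324254   0.0976417 ] 7.15
bar slope [-1.39018095e-02  3.42776620e+01] clip~ 0.3539009140332284 51
jaw arm z [52.8419543  54.70240021]
coupon x [-0.39813059 58.37106241] 54
tip z [39.96059753 40.81026934 41.82092882 42.82970782 43.14843951 43.92673804]
```

Call:
{"name": "step_arm", "arguments": {"plan": [{"dx": 0.05, "dy": 0, "dz": 0, "rx": 0, "ry": 0, "rz": 0, "claw": 0.47}, {"dx": 0.05, "dy": 0, "dz": 0, "rx": 0, "ry": 0, "rz": 0, "claw": 0.47}, {"dx": 0.05, "dy": 0, "dz": 0, "rx": 0, "ry": 0, "rz": 0, "claw": 0.47}, {"dx": 0.04, "dy": 0, "dz": 0, "rx": 0, "ry": 0, "rz": 0, "claw": 0.47}, {"dx": 0.03, "dy": 0, "dz": 0, "rx": 0, "ry": 0, "rz": 0, "claw": 0.47}, {"dx": 0.02, "dy": 0, "dz": 0, "rx": 0, "ry": 0, "rz": 0, "claw": 0.47}, {"dx": 0, "dy": 0, "dz": 0, "rx": 0, "ry": 0, "rz": 0, "claw": 0.47}]}}

```text
time_s: 7.9
ee_pos: [0.5473, -0.0243, 0.0168]
eef_rot: [-3.141, 0.002, 0.4]
force: [-6.7, -3.5, 9.6]
grip_width: 0.0497
grip_force: 5.1
```

```bash
python3 st.py; python3 ms.py pics/s7.png 85
```

```text
jig [0.01   0.0321] tip z -0.0002307076447606235 [-3.14056795e+00  2.34115148e-03  4.00003508e-01] F [-7.50342897 -0.65454227] 9.593912175128375 [-0.28781129  1.30177971  0.13077562] 7.9
bar slope [-1.39591240e-02  3.45982459e+01] clip~ 0.3539582174564959 50
jaw arm z [49.80930944 54.3275976 ]
coupon x [24.18247037 90.26643772] 30
tip z [38.4742468  39.2873393  39.45585233 41.34278236 43.96886598 43.98598121]
```

Call:
{"name": "step_arm", "arguments": {"plan": [{"dx": 0.015, "dy": 0, "dz": 0, "rx": 0, "ry": 0, "rz": 0, "claw": 0.47}, {"dx": 0.01, "dy": 0, "dz": 0, "rx": 0, "ry": 0, "rz": 0, "claw": 0.47}, {"dx": 0, "dy": 0, "dz": 0, "rx": 0, "ry": 0, "rz": 0, "claw": 0.47}, {"dx": 0, "dy": 0, "dz": 0, "rx": 0, "ry": 0, "rz": 0, "claw": 0.47}]}}

```text
time_s: 8.35
ee_pos: [0.5481, -0.024, 0.0167]
eef_rot: [-3.14, 0.006, 0.399]
force: [-16.9, -7.4, 17.0]
grip_width: 0.0499
grip_force: 12.3
```

```bash
python3 st.py
```

```text
jig [0.0109 0.0321] tip z -0.0003030238597059656 [-3.13976312  0.00576548  0.39937889] F [-18.43259891  -0.19355003] 17.03219785595012 [-1.42094729  3.38066559 -0.2246693 ] 8.35
```

The tool was commanded 2.5 mm and stalled after 0.9 mm with 18 N, so the coupon is on the stop. I'll back the finger off with the bar still down, then lift.

Call:
{"name": "step_arm", "arguments": {"plan": [{"dx": -0.03, "dy": 0, "dz": 0, "rx": 0, "ry": 0, "rz": 0, "claw": 0.47}, {"dx": -0.05, "dy": 0, "dz": 0, "rx": 0, "ry": 0, "rz": 0, "claw": 0.47}, {"dx": 0, "dy": 0, "dz": 0, "rx": 0, "ry": 0, "rz": 0, "claw": 0.47}, {"dx": 0, "dy": 0, "dz": -0.03, "rx": 0, "ry": 0, "rz": 0, "claw": 0.47}, {"dx": 0, "dy": 0, "dz": -0.03, "rx": 0, "ry": 0, "rz": 0, "claw": 0.47}, {"dx": 0, "dy": 0, "dz": -0.05, "rx": 0, "ry": 0, "rz": 0, "claw": 0.47}, {"dx": 0, "dy": 0, "dz": -0.2, "rx": 0, "ry": 0, "rz": 0, "claw": 0.47}, {"dx": 0, "dy": 0, "dz": -0.4, "rx": 0, "ry": 0, "rz": 0, "claw": 0.47}, {"dx": 0, "dy": 0, "dz": -0.4, "rx": 0, "ry": 0, "rz": 0, "claw": 0.47}, {"dx": 0, "dy": 0, "dz": 0, "rx": 0, "ry": 0, "rz": 0, "claw": 0.47}]}}

```text
time_s: 9.35
ee_pos: [0.5452, -0.0267, 0.1329]
eef_rot: [3.138, -0.007, 0.4]
force: [0.2, 0.9, -0.9]
grip_width: 0.0497
grip_force: 0.0
```

```bash
python3 st.py; python3 ms.py pics/s8.png 0
python3 - <<'E'
from h import *
a=cv2.imread("pics/s7.png");b=cv2.imread("pics/s8.png");cv2.imwrite("pics/s78.png",cv2.resize(np.hstack([a,b]),(800,300)))
E
```

```text
jig [0.0072 0.0307] tip z 0.11593511593999599 [ 3.13775139 -0.00665499  0.39984823] F [0.52505542 0.77290268] -0.8864502308691962 [-0.01165292 -0.00265848 -0.00024465] 9.35
bar slope [ 0.18347424 38.86419597] clip~ 0.15854389974509633 212
jaw arm z [49.15891318 51.7894551 ]
coupon x [24.80510563 91.50441778] 40
tip z []
```

View pics/s78.png

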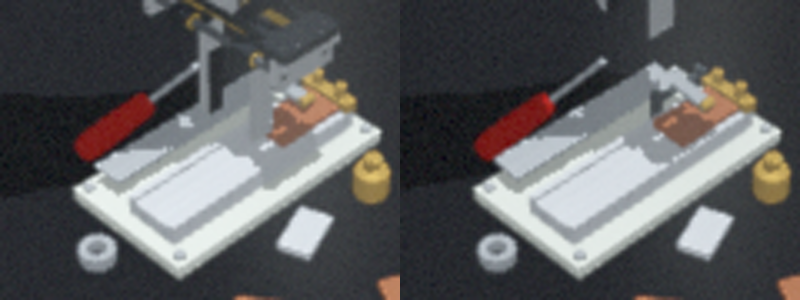

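The right half shows the coupon against the brass stop at (720,100), the jaw down on it at (705,100), the bar part-way up, and the gripper clear.

```bash
python3 -c "
from station import hand_in
print(hand_in())"
```

```text
the job is handed in; nothing more can be done
None
```

The job is handed in: the coupon was pushed to the end stop with the bar held down, the jaw then came down onto it, and the arm is clear with nothing else moved in the pictures; the hand-in gave no verdict.

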